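# Pin the draw bar in its clevis

### The arm

A 6-joint arm with a two-finger parallel gripper is mounted at the origin on a cart in front of the work surface, level with it; the furniture and walls round the work are solid. World frame = base frame: x ahead of the robot, y to its left, z up, the work surface at z = 0. Lengths are in mm, angles in rad, forces in N, time in s.
With the tool pointing down it reaches from about 350 to 975 mm from the base axis. Payload 7.1 kg.
Tool frame: the origin (TCP) lies at the very end of the fingers, on their centre line; the grasp point (between the pads) lies 19 mm behind it; y points along the fingers, x is the direction in which the jaws open and shut, and the axes are right-handed (so a half turn about y gives the same grasp; the last joint's range is limited). The gripper opens to 88 mm and grips with 3 to 60 N. Pads are 20 mm wide; open, the fingers measure 115 mm over their backs; the gripper's body (75 mm by 178 mm) begins 61 mm behind the grasp point.
Start: joints at [-1.297, 0.423, 1.63, -0, 1.089, -0.019], TCP at [180.414, -598.377, 222.675] pointing down, gripper open.
Joint ranges: [-3, 3], [-0.9, 2.11], [0.09, 2.58], [-1.31, 4.45], [0.11, 2.69], [-2.54, 2.54]. Speed limits (rad/s): [2.39, 2.39, 3.01, 3.14, 3.14, 3.14].

### API

Orientations are given as a rotation vector (axis times angle).
In Python, from workcell import ctrl gives the robot as it stands. The module is installed in compiled form; this text tells all that it offers.
- The arm moves only by the tool carry_out, never from a script. Its arguments are lists of equal length, an entry for each row: "delta_pos": the shift along the tool's x, y, z in cm, a list of three; "rotation": the turn, a rotation vector about the tool's x, y, z in rad, a list of three. In form: {"delta_pos": [[dx, dy, dz], ...], "rotation": [[wx, wy, wz], ...]}. A call has 1 to 12 rows; each row is the pose to reach, as a shift and turn from the pose commanded when the call began, along the tool's axes at that moment; what a row does not reach only later rows make up. A row lasts 1/12 s, in which the tool goes at most 41.7 mm and 7.16 degrees, less where a joint would pass 70% of its speed; a pose out of reach is approached as far as the arm can. A call with a gripper value outside its range is refused whole. "hand" is the closure in counts, from 0 (fully open) to 255 (shut), set as the call begins (left out, the last holds). The fingers move at their own pace and stop on an object; the grip force is fixed at half the most. Time passes only in rows, so rows that repeat a pose let the fingers close. It gives the time, the measured TCP pose, the force and the opening at its end, in the units of the state.
- ctrl.get_obs(): the state, without advancing time (a new reading comes with each control period).
- ctrl.get_image(name): name is "scene" or "top"; returns the picture (480x640x3 uint8, red, green, blue); there is no depth.
- ctrl.camera_info(name): a dict with "fov_y" (degrees; the focal length in pixels is half the picture's height over the tangent of half this angle, whatever the lens; pixels are square), "cx", "cy" (the principal point, pixels), "R" (3x3) and "t" (3): a world point X has camera coordinates R X + t. Camera axes: x right, y down, z forward; pixel columns grow to the right and rows downward; lengths in mm; the calibration is good to about 2 mm. A picture is of the moment at which its call begins. camera_info takes no time and is no camera call.
- ctrl.close_job(): hands the job in, once; it reports no verdict.
The state is a dict: "t": time; "qpos": joint angles; "qvel": joint speeds; "joint_torque": joint torques, N m; "ee_pos": TCP position; "orientation": TCP orientation; "ft_force": force on the tool from outside, world axes, zero at the start; "moment": the same for the moment, N m; "width": finger opening in mm.
Only numpy, scipy, OpenCV 4.12 (cv2) and the standard library are available. Lean on these libraries where they do the work, as an engineer would, in place of code of your own. Each camera call takes 0.05 s, during which the arm holds its last target.

### The job

Lock the fixture's sliding draw bar: move the bar by its upright knob until its cross hole lines up with the holes in the two clevis ears, then push the lock pin along its guide, through both ears and the bar, until its head is fully home against the guide block. Finally swing the keeper fully shut behind the pin's head, and leave the glue bottle, the brass weight and the masking tape where they are.

Things in the scene. Friction and masses are not known exactly. Their poses are not given: they have to be found in the camera images.
- fixture: Metal locking fixture fixed to the bench, 245 x 310 mm, base plate 12 mm thick. Origin on the bench top under the clevis centre; z up; +x: the lock pin is pushed in, +y: the draw bar slides in. Two steel ears, 12 mm thick, 56 mm wide, tops 58 mm above the bench, span x = -22 to -10 and 10 to 22 mm; each has a 23 mm hole at y = 0, 32 mm up.
- clevis_centre (a point): Midpoint of the two ear holes, on the pin's line, 32 mm above the bench: the bar's hole must come here. Same axes as the fixture.
- guide_mouth (a point): Outer end of the guide block, on the pin's line, 32 mm above the bench, at fixture x = -67 mm. The channelled block (36 mm wide, top 35.5 mm above the bench) runs from here to the near ear and leads the pin's shaft. Before it (x = -185 to -73 mm) the pin's head slides on the base plate between two rails, 42 mm apart, tops 18 mm above the bench.
- draw_bar (a joint): Slide of the steel draw bar (14 x 190 x 40 mm) between the ears, in m along the fixture's +y; 0 = fully drawn out, end stop at 0.095. Its hole lines up with the ears at 0.070; nothing stops it there. It starts at 0 to 0.03; friction (about 3 N) holds it where it is left.
- bar_hole (a point): Centre of the 23 mm cross hole through the draw bar, 32 mm above the bench.
- bar_knob (a point): Upright round knob for moving the draw bar, 95 mm from the bar's hole towards the fixture's -y: a post of 22 mm diameter with a 28 mm cap, from the bar's top (52 mm above the bench) to 96 mm; the cap is the top 6 mm. This point is on its axis, 75 mm above the bench.
- lock_pin: Loose steel lock pin, 127 mm long, about 0.25 kg: shaft 20 mm diameter, 107 mm long, the last 14 mm tapering to 8 mm; head 40 mm diameter, 20 mm long. It lies level, its head on the base plate, its tip in the guide block, free to slide. Origin on its axis at the head's front face, 32 mm above the bench; x points to the tip. Home, the head's front meets the guide block (fixture x = -67 mm).
- pin_head (a point): Centre of the flat back face of the lock pin's head, 32 mm above the bench; pin's axes. Home, it is at fixture x = -87 mm.
- pin_tip (a point): Tip of the lock pin, on its axis; pin's axes. Home, it is at fixture x = +40 mm, 18 mm beyond the far ear.
- keeper (a joint): Hinge of the keeper, rad: 0 = shut (stop), lying along the fixture's -y behind the home pin's head with 3 mm to spare; it opens towards the fixture's -x (1.57 = pointing along -x), clockwise seen from above. It starts at 1.7 to 2.3, clear of the pin, and stays where it is left (light friction). It cannot shut while the pin is not home.
- keeper_pivot (a point): On the keeper's upright hinge axis, 33 mm above the bench, at fixture x = -94, y = +48 mm. The keeper is a steel bar 8 mm thick, 14 mm high (26 to 40 mm above the bench), reaching 82 mm from the axis.
- keeper_tab (a point): Upright round tab at the keeper's free end, 14 mm diameter, 78 mm from the hinge axis, from 40 to 85 mm above the bench; this point is on its axis, 67 mm above the bench.
- glue_bottle: Glue bottle, 41 mm wide, 105 mm tall, standing loose on the bench beyond the fixture; origin under its centre. Leave alone.
- brass_weight: Brass knobbed weight, 40 mm wide, 49 mm tall, loose on the bench beyond the fixture; origin under its centre. Leave alone.
- masking_roll: Roll of masking tape, 100 mm across, 25 mm high, lying loose on the bench on the fixture's near right; origin under its centre. Leave alone.

How it is judged (in metres and radians):
On the way, in this order (a step that is already met when the one before it is completed fails the run):
1. the lock pin is home through both ears and the draw bar (x of pin_tip in the frame of fixture above 0.036 m and y of pin_tip in the frame of fixture between -0.006 and 0.006 m and z of pin_tip in the frame of fixture between 0.026 and 0.038 m and angle between the x axis of pin_tip and the x axis of fixture, either way round below 0.08 rad and distance between bar_hole and clevis_centre below 0.004 m), for 0.2 s.
2. the keeper is shut behind the pin's head (value of joint keeper below 0.12 rad), for 0.2 s.
At the end, for the whole second after the job is handed in: The draw bar's hole is within 4 mm of the clevis centre; the lock pin lies at rest through near ear, bar and far ear, in line with the holes (within 6 mm and 0.08 rad), its head home to within 4 mm of the guide block; the keeper is shut to within 0.12 rad (all of step 1 and value of joint keeper below 0.12 rad and linear speed of lock_pin below 0.01 m/s); the robot touches nothing.
It fails at once if the glue bottle is moved by more than 30 mm or tipped over (distance of glue_bottle from where it was at the start of the episode above 0.03 m or angle between glue_bottle's own z axis and vertical above 0.5 rad).
It fails at once if the brass weight is moved by more than 30 mm or tipped over (distance of brass_weight from where it was at the start of the episode above 0.03 m or angle between brass_weight's own z axis and vertical above 0.5 rad).
It fails at once if the masking tape is moved by more than 30 mm or tipped over (distance of masking_roll from where it was at the start of the episode above 0.03 m or angle between masking_roll's own z axis and vertical above 0.5 rad).
It also fails if it takes over 54 s, if anything falls off the work surface, if the arm or the gripper's body presses on something with over 40 N, if the wrist force passes 120 N, or if a joint passes its speed limit or range.

## Working session

There is one attempt and no reset: what is moved stays moved. The work goes in short steps, Python scripts to look and compute and a tool call to move; the robot and the scene stay as the last step left them, time stands still between calls to the robot, and variables do not carry over. Pictures are saved under pics/ and viewed, and the job is handed in when it is done.

Besides the shell and the picture viewer there is one more tool, called after "Request:" as a command line: name --argument value ..., lists and objects as JSON in quotes. carry_out: Moves the arm, as the interface text tells. Its arguments: {"type":"object","properties":{"delta_pos":{"type":"array","items":{"type":"array","items":{"type":"number"}}},"rotation":{"type":"array","items":{"type":"array","items":{"type":"number"}}},"hand":{"type":"number"}},"required":["delta_pos","rotation"]}

```bash
mkdir -p pics; python3 - <<'E'
from workcell import ctrl
import cv2,numpy as np
o=ctrl.get_obs()
for k in o: print(k,np.round(o[k],3))
for n in ("scene","top"):
    cv2.imwrite(f"pics/{n}0.png",ctrl.get_image(n)[:,:,::-1]); print(n,ctrl.camera_info(n))
E
```

```text
t 0.0
qpos [-1.297  0.424  1.631  0.     1.089 -0.019]
qvel [-0.001  0.001  0.001  0.001 -0.    -0.   ]
joint_torque [-0.0000e+00 -5.4463e+01 -2.7367e+01  6.4000e-02  2.3000e-02 -0.0000e+00]
ee_pos [ 180.277 -597.849  221.933]
orientation [-1.333  0.992 -0.99 ]
ft_force [-0.022 -0.064 -0.401]
moment [ 0.011 -0.046 -0.003]
width 87.875
scene {'fov_y': 53.93297891760643, 'cx': 315.33426516520353, 'cy': 243.53815230282913, 'R': array([[-8.98827569e-01, -4.38301710e-01,  7.82451432e-04],
       [-3.27244509e-01,  6.69892258e-01, -6.66449843e-01],
       [ 2.91581948e-01, -5.99279545e-01, -7.45549458e-01]]), 't': array([496.61212889, 271.29529447, 727.99336642])}
top {'fov_y': 42.215373003133045, 'cx': 318.55786988109196, 'cy': 233.2090972993399, 'R': array([[ 0.02235552, -0.99966928, -0.01271049],
       [-0.99634946, -0.02122994, -0.08268641],
       [ 0.08238923,  0.01451258, -0.99649456]]), 't': array([ -24.91069291,  582.6192995 , 1016.38963226])}
```

View pics/scene0.png

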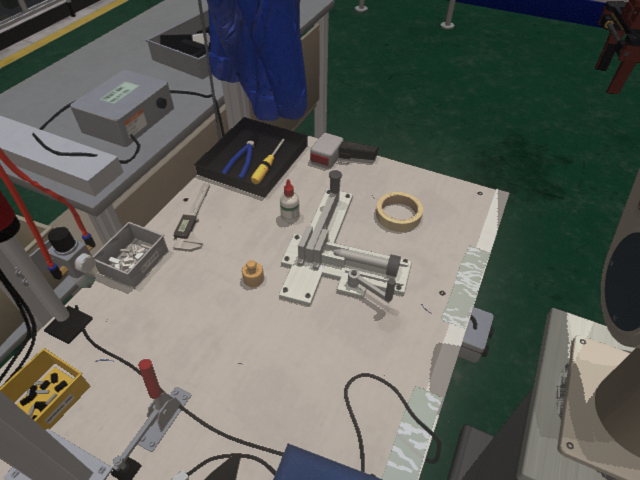

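View pics/top0.png

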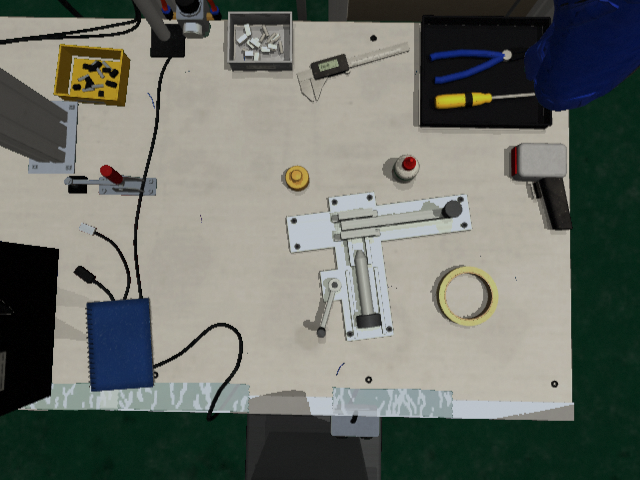

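The top view shows the fixture with +x pointing up, rotated slightly. The knob is near (452,209), the pin head near (369,320) and the keeper tab near (321,332). I'll enlarge this area for a closer reading.

```bash
python3 - <<'E'
import cv2
a=cv2.imread("pics/top0.png")[185:345,280:480]
cv2.imwrite("pics/top0c.png",cv2.resize(a,None,fx=4,fy=3.75*4/3.75,interpolation=cv2.INTER_CUBIC)[:600])
a=cv2.imread("pics/top0.png")[245:345,300:410]
cv2.imwrite("pics/top0d.png",cv2.resize(a,None,fx=6,fy=6,interpolation=cv2.INTER_CUBIC))
E
```

```text
(no output)
```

View pics/top0c.png

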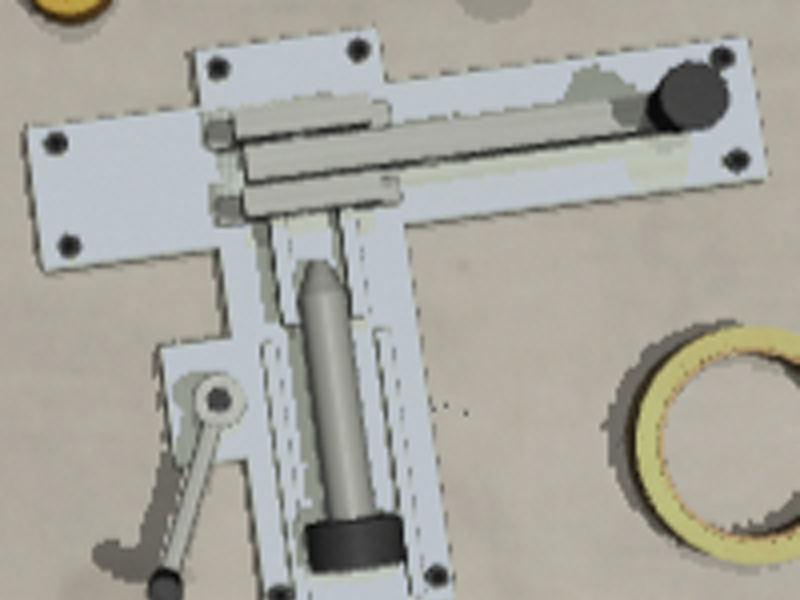

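View pics/top0d.png

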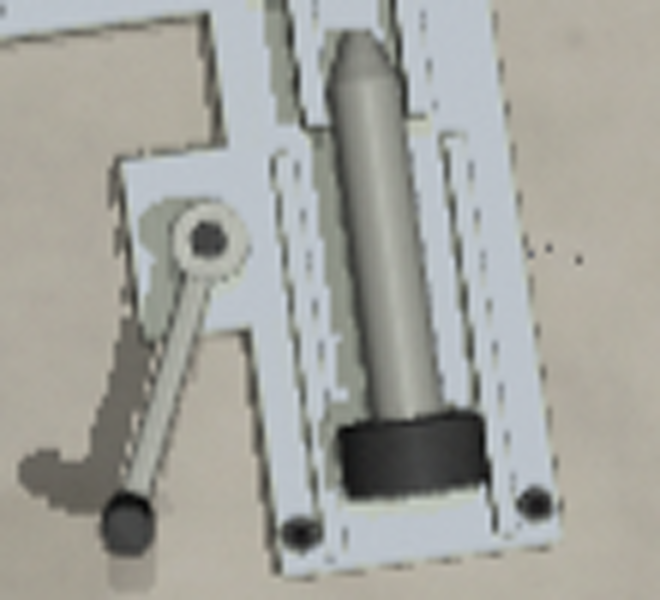

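```bash
cat > h.py <<'E'
import numpy as np,cv2
from workcell import ctrl
from scipy.optimize import least_squares
from scipy.spatial.transform import Rotation as Ro
CI={n:ctrl.camera_info(n) for n in("top","scene")}
def proj(n,X):
    c=CI[n];f=240/np.tan(np.radians(c["fov_y"]/2));p=np.atleast_2d(X)@c["R"].T+c["t"]
    return np.c_[f*p[:,0]/p[:,2]+c["cx"],f*p[:,1]/p[:,2]+c["cy"]]
def back(n,u,v,z):
    c=CI[n];f=240/np.tan(np.radians(c["fov_y"]/2));d=c["R"].T@[(u-c["cx"])/f,(v-c["cy"])/f,1];C=-c["R"].T@c["t"]
    return C+d*(z-C[2])/d[2]
def fw(q,P):
    P=np.atleast_2d(P).astype(float);c,s=np.cos(q[2]),np.sin(q[2])
    return np.c_[q[0]+c*P[:,0]-s*P[:,1],q[1]+s*P[:,0]+c*P[:,1],P[:,2]]
def inv(q,X):
    c,s=np.cos(q[2]),np.sin(q[2]);d=np.array(X[:2])-q[:2];return np.array([c*d[0]+s*d[1],-s*d[0]+c*d[1],X[2]])
E
cat > fit.py <<'E'
from h import *
cr=lambda u,v:((u+.5)/4-.5+280,(v+.5)/4-.5+185)
cd=lambda u,v:((u+.5)/6-.5+300,(v+.5)/6-.5+245)
obs=[((60,None,12),None)]
P=[(-94,48,42),(-185,-30,12)]
pts=[((22,28,58),cr(233,112)),((22,-28,58),cr(388,97)),((-22,28,58),cr(243,216)),((-22,-28,58),cr(402,200)),((-94,48,44),cd(208,239))]
r=least_squares(lambda q:(proj("top",fw(q,[p for p,_ in pts]))-[o for _,o in pts]).ravel(),[520,-80,.1])
q=r.x;print(q,r.fun.reshape(-1,2).round(2))
for nm,o in [("plate tl",cr(195,50)),("tr",cr(378,28)),("L",cr(25,127)),("L2",cr(43,272)),("R",cr(748,38)),("R2",cr(768,180)),("bot l",cd(283,575)),("bot r",cd(560,540))]:
    print(nm,inv(q,back("top",*o,12)).round(1))
print("knob",inv(q,back("top",*cr(692,97),96)).round(1))
print("tab",inv(q,back("top",*cd(128,524),85)).round(1))
print("headfront top",inv(q,back("top",*cd(409,420),52)).round(1),"tip",inv(q,back("top",*cd(358,35),32)).round(1))
np.save("q.npy",q)
E
python3 fit.py
```

```text
[ 5.97097277e+02 -7.72795194e+01  1.15044357e-01] [[ 2.28 -0.79]
 [-2.09 -0.26]
 [ 2.38  0.14]
 [-2.86  0.91]
 [ 0.29  0.01]]
plate tl [54.2 44.  12. ]
tr [ 56.3 -34.3  12. ]
L [ 28.2 118.9  12. ]
L2 [-33.8 116.8  12. ]
R [  37.2 -189.9   12. ]
R2 [ -23.6 -191.5   12. ]
bot l [-188.6   36.1   12. ]
bot r [-186.   -41.4   12. ]
knob [   5.8 -145.6   96. ]
tab [-165.3   76.6   85. ]
headfront top [-147.1   -0.5   52. ] tip [-41.9   1.8  32. ]
```

```bash
cat > fit2.py <<'E'
from h import *
cr=lambda u,v:((u+.5)/4-.5+280,(v+.5)/4-.5+185)
cd=lambda u,v:((u+.5)/6-.5+300,(v+.5)/6-.5+245)
pts=[((60,39,12),cr(195,50)),((60,-39,12),cr(378,28)),((31,120,12),cr(25,127)),((-31,120,12),cr(43,272)),((31,-190,12),cr(748,38)),((-31,-190,12),cr(768,180)),((-185,39,12),cd(283,575)),((-185,-39,12),cd(560,540)),((-94,48,44),cd(208,239))]
r=least_squares(lambda q:(proj("top",fw(q,[p for p,_ in pts]))-[o for _,o in pts]).ravel(),[520,-80,.1],loss='soft_l1')
q=r.x;print(q);print((proj("top",fw(q,[p for p,_ in pts]))-[o for _,o in pts]).round(2))
for p,o in pts: print(p, inv(q,back("top",*o,p[2])).round(1))
k=back("top",*cr(692,97),96);print("knob",k,inv(q,k).round(1))
k=back("top",*cd(128,524),85);print("tab",k,inv(q,k).round(1))
print("headfront top",inv(q,back("top",*cd(409,420),52)).round(1),"tip",inv(q,back("top",*cd(358,35),32)).round(1))
np.save("q.npy",q)
def draw(n,s,x0,y0,w,h,out):
    im=cv2.imread(f"pics/{n}0.png")[y0:y0+h,x0:x0+w];im=cv2.resize(im,None,fx=s,fy=s,interpolation=cv2.INTER_CUBIC)
    def pl(P,col,cl=True):
        p=proj(n,fw(q,P));p=((p-[x0,y0]+.5)*s-.5);cv2.polylines(im,[np.round(p).astype(int)],cl,col,1,cv2.LINE_AA)
    for a,b in((-22,-10),(10,22)): pl([(a,-28,58),(a,28,58),(b,28,58),(b,-28,58)],(0,0,255))
    pl([(-67,-18,35.5),(-67,18,35.5),(-22,18,35.5),(-22,-18,35.5)],(0,160,0))
    for y in(-21,21): pl([(-185,y,18),(-73,y,18)],(255,0,0),False)
    pl([(60,39,12),(60,-39,12),(31,-39,12),(31,-190,12),(-31,-190,12),(-31,-39,12),(-185,-39,12),(-185,39,12)],(255,0,255),False)
    th=np.linspace(0,6.3,30)
    pl(np.c_[-94+8*np.cos(th),48+8*np.sin(th),0*th+40],(0,160,255))
    cv2.imwrite(out,im[:600,:800])
draw("top",4,280,185,200,160,"pics/ov_t.png");draw("scene",5,270,165,155,120,"pics/ov_s.png")
E
python3 fit2.py
```

```text
[ 5.96486762e+02 -7.62975719e+01  1.40074352e-01]
[[ 1.22 -2.62]
 [ 1.01 -2.54]
 [-1.64  0.59]
 [-1.99  0.58]
 [-0.92  1.25]
 [-0.88  1.91]
 [ 0.31 -1.33]
 [ 0.59 -1.  ]
 [ 1.2   0.95]]
(60, 39, 12) [55.8 41.6 12. ]
(60, -39, 12) [ 55.9 -36.7  12. ]
(31, 120, 12) [ 31.7 117.1  12. ]
(-31, 120, 12) [-30.4 116.5  12. ]
(31, -190, 12) [  32.9 -191.8   12. ]
(-31, -190, 12) [ -28.  -191.9   12. ]
(-185, 39, 12) [-187.1   39.8   12. ]
(-185, -39, 12) [-186.5  -37.8   12. ]
(-94, 48, 44) [-92.2  49.7  44. ]
knob [ 619.5484095  -221.21102812   96.        ] [   2.6 -146.7   96. ]
tab [424.14805159 -20.18195311  85.        ] [-162.8   79.6   85. ]
headfront top [-146.6    2.1   52. ] tip [-41.4   1.8  32. ]
```

View pics/ov_t.png

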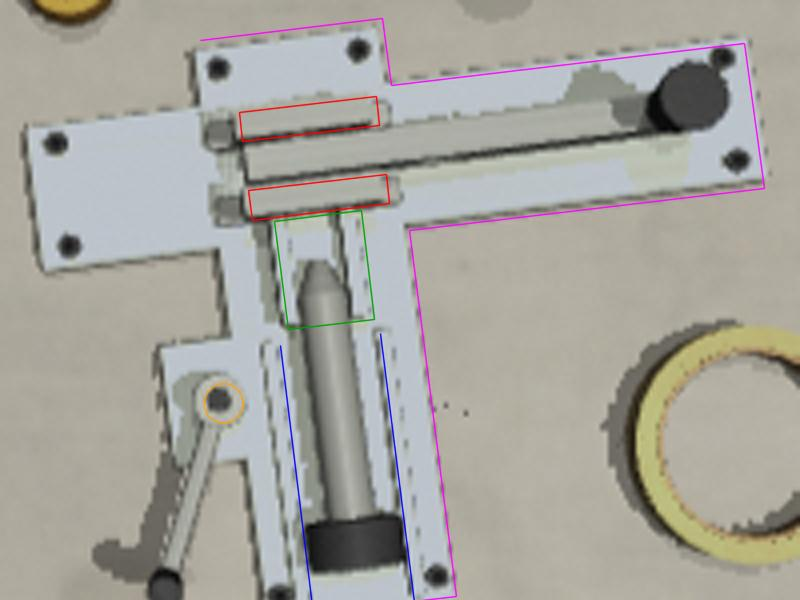

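View pics/ov_s.png

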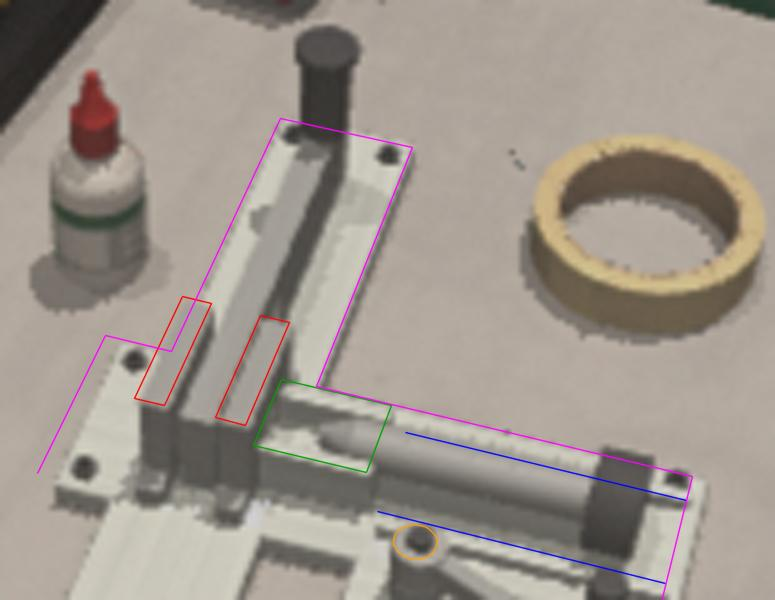

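```bash
cat > fit3.py <<'E'
import re
s=open("fit2.py").read()
s=s.replace("(60,39,12)","(55,39,12)").replace("(60,-39,12)","(55,-39,12)").replace("(-185,39,12)","(-190,39,12)").replace("(-185,-39,12)","(-190,-39,12)")
s=s.replace("r=least","""sc=lambda u,v:((u+.5)/5-.5+270,(v+.5)/5-.5+165)
ps=[((-190,-39,12),sc(706,484)),((31,-190,12),sc(281,120)),((-31,-190,12),sc(413,150)),((22,28,58),sc(135,400)),((-22,28,58),sc(245,427))]
def res(q,w=0): return np.r_[(proj("top",fw(q,[p for p,_ in pts]))-[o for _,o in pts]).ravel(),(proj("scene",fw(q,[p for p,_ in ps]))-[o for _,o in ps]).ravel()]
r=least""",1)
s=re.sub(r"lambda q:\(proj.*?ravel\(\)","res",s,count=1)
s=s.replace("q=r.x;","q=r.x;print(res(q).reshape(-1,2).round(1).tolist());")
exec(s)
E
python3 fit3.py
```

```text
[[1.3, -0.3], [1.2, -0.2], [-1.9, -0.1], [-2.3, -0.1], [-1.2, 0.8], [-1.2, 1.5], [0.2, 1.1], [0.5, 1.5], [0.8, 0.3], [-0.8, -0.8], [-0.6, -0.3], [-0.5, -0.6], [-0.7, -0.5], [-0.5, -0.4]]
[ 5.97476626e+02 -7.58138796e+01  1.38553704e-01]
[[ 1.34 -0.34]
 [ 1.16 -0.2 ]
 [-1.89 -0.1 ]
 [-2.3  -0.11]
 [-1.16  0.83]
 [-1.17  1.49]
 [ 0.22  1.05]
 [ 0.52  1.46]
 [ 0.82  0.3 ]]
(55, 39, 12) [54.7 41.3 12. ]
(55, -39, 12) [ 54.9 -37.   12. ]
(31, 120, 12) [ 30.5 116.8  12. ]
(-31, 120, 12) [-31.6 116.2  12. ]
(31, -190, 12) [  32.2 -192.1   12. ]
(-31, -190, 12) [ -28.7 -192.3   12. ]
(-190, 39, 12) [-188.2   39.2   12. ]
(-190, -39, 12) [-187.5  -38.4   12. ]
(-94, 48, 44) [-93.4  49.3  44. ]
knob [ 619.5484095  -221.21102812   96.        ] [   1.8 -147.1   96. ]
tab [424.14805159 -20.18195311  85.        ] [-164.   79.   85.]
headfront top [-147.6    1.5   52. ] tip [-42.5   1.4  32. ]
```

View pics/ov_t.png

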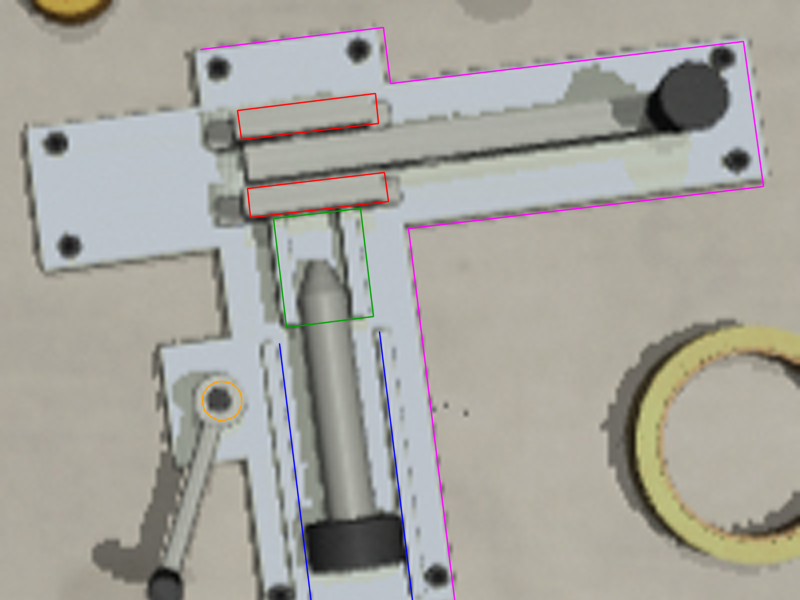

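View pics/ov_s.png

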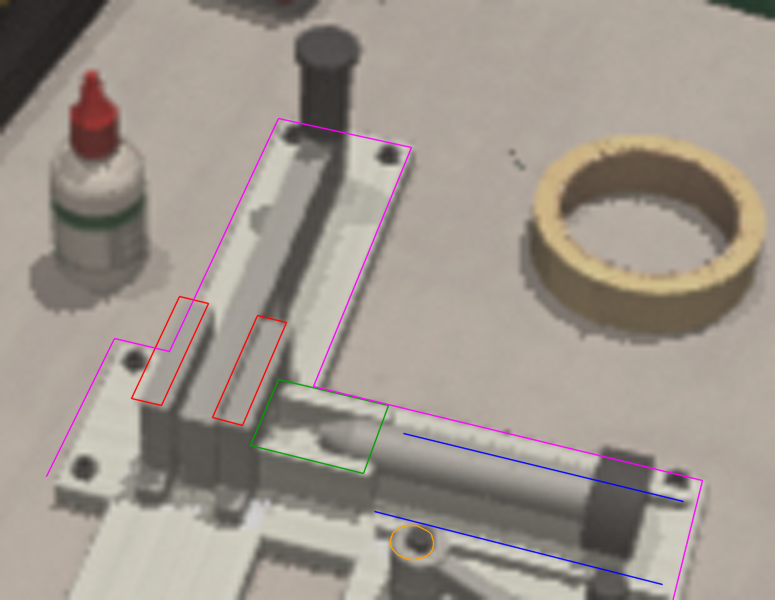

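```bash
cat > plan.py <<'E'
from h import *
import json
Q=np.load("q.npy")
# tool y down (R cols = tool axes in world); psi = fixture angle of jaw axis
def Rt(psi):
    a=psi+Q[2];x=np.array([np.cos(a),np.sin(a),0]);y=np.array([0,0,-1.]);return np.c_[x,y,np.cross(x,y)]
def load():
    d=json.load(open("cmd.json"));return np.array(d["p"]),Ro.from_rotvec(d["r"]).as_matrix()
def rows(wps):
    """wps: list of (world pos, R)"""
    p,R=load()
    for P,T in wps:
        d=R.T@(np.array(P)-p)/10;w=Ro.from_matrix(R.T@T).as_rotvec()
        print(d.round(2).tolist(),w.round(3).tolist())
def commit(d,w):
    p,R=load();p=p+R@np.array(d)*10;R=R@Ro.from_rotvec(w).as_matrix()
    json.dump(dict(p=p.tolist(),r=Ro.from_matrix(R).as_rotvec().tolist()),open("cmd.json","w"))
E
python3 - <<'E'
import json
json.dump(dict(p=[180.414,-598.377,222.675],r=[-1.333,.992,-.99]),open("cmd.json","w"))
from plan import *
p,R=load();print(R.round(3),"fixture psi of jaw",np.arctan2(R[1,0],R[0,0])-Q[2])
for psi in(np.pi/2,-np.pi/2):
    rows([((619.5,-221.2,200),Rt(psi)),((619.5,-221.2,58),Rt(psi))])
E
```

```text
[[ 0.288 -0.001  0.958]
 [-0.958  0.001  0.288]
 [-0.001 -1.    -0.   ]] fixture psi of jaw -1.416842249896118
[-23.45, 2.28, 52.92] [-0.002, -2.988, -0.001]
[-23.43, 16.48, 52.93] [-0.002, -2.988, -0.001]
[-23.45, 2.28, 52.92] [0.0, 0.154, -0.001]
[-23.43, 16.48, 52.93] [0.0, 0.154, -0.001]
```

Request:
carry_out --delta_pos '[[-23.4,2.3,52.9],[-23.4,2.3,52.9],[-23.4,2.3,52.9],[-23.4,2.3,52.9],[-23.4,2.3,52.9],[-23.4,2.3,52.9],[-23.4,2.3,52.9],[-23.4,2.3,52.9],[-23.4,2.3,52.9],[-23.4,2.3,52.9],[-23.4,2.3,52.9],[-23.4,2.3,52.9]]' --rotation '[[0,0.154,0],[0,0.154,0],[0,0.154,0],[0,0.154,0],[0,0.154,0],[0,0.154,0],[0,0.154,0],[0,0.154,0],[0,0.154,0],[0,0.154,0],[0,0.154,0],[0,0.154,0]]' --hand 0

```text
t: 1.1
ee_pos: [560.0, -271.7, 202.5]
orientation: [-1.272, 1.107, -1.106]
ft_force: [-0.2, -0.8, 0.0]
width: 87.7
```

Request:
carry_out --delta_pos '[[0,0,0],[0,0,0]]' --rotation '[[0,0,0],[0,0,0]]'

```text
t: 1.27
ee_pos: [559.9, -271.7, 202.2]
orientation: [-1.274, 1.104, -1.103]
ft_force: [0.1, -0.3, -0.1]
width: 87.5
```

```bash
cat > st.py <<'E'
from plan import *
o=ctrl.get_obs();p=o["ee_pos"];print("t",o["t"],"fix",inv(Q,p).round(1),p.round(1),"F",np.round(o["ft_force"],1),"w",o["width"].__round__(1),"q",np.round(o["qpos"],2))
E
python3 st.py
```

```text
t 1.2667 fix [ -64.2 -188.8  202.2] [ 559.9 -271.7  202.2] F [ 0.1 -0.3 -0.1] w 87.5 q [-0.47  0.44  1.65 -0.    1.05  0.96]
```

```bash
cat >> plan.py <<'E'
def load():
    o=ctrl.get_obs();return np.array(o["ee_pos"]),Ro.from_rotvec(o["orientation"]).as_matrix()
def fx(x,y,z,psi=-np.pi/2): return (fw(Q,(x,y,z))[0],Rt(psi))
E
python3 - <<'E'
from plan import *
rows([((619.5,-221.2,140),Rt(-np.pi/2)),((619.5,-221.2,57),Rt(-np.pi/2))])
E
```

```text
[-4.15, 6.21, 6.62] [0.001, 0.004, -0.001]
[-4.14, 14.51, 6.63] [0.001, 0.004, -0.001]
```

Request:
carry_out --delta_pos '[[-4.1,6.2,6.6],[-4.1,6.2,6.6],[-4.1,6.2,6.6],[-4.1,6.2,6.6],[-4.1,9.5,6.6],[-4.1,12,6.6],[-4.1,14.5,6.6],[-4.1,14.5,6.6],[-4.1,14.5,6.6],[-4.1,14.5,6.6]]' --rotation '[[0,0,0],[0,0,0],[0,0,0],[0,0,0],[0,0,0],[0,0,0],[0,0,0],[0,0,0],[0,0,0],[0,0,0]]'

```text
t: 2.1
ee_pos: [618.9, -225.3, 59.8]
orientation: [-1.271, 1.105, -1.109]
ft_force: [0.7, -0.2, -0.0]
width: 88.1
```

```bash
python3 st.py
```

```text
t 2.1 fix [   0.6 -151.    59.8] [ 618.9 -225.3   59.8] F [ 0.7 -0.2 -0. ] w 88.1 q [-0.37  0.67  1.63 -0.    0.83  1.07]
```

Request:
carry_out --delta_pos '[[0,0,0],[0,0,0],[0,0,0],[0,0,0],[0,0,0],[0,0,0],[0,0,0],[0,0,0],[0,0,0],[0,0,0]]' --rotation '[[0,0,0],[0,0,0],[0,0,0],[0,0,0],[0,0,0],[0,0,0],[0,0,0],[0,0,0],[0,0,0],[0,0,0]]' --hand 255

```text
t: 2.93
ee_pos: [618.5, -223.5, 57.7]
orientation: [-1.271, 1.107, -1.106]
ft_force: [-0.7, 1.9, 0.8]
width: 26.7
```

```bash
python3 st.py; python3 - <<'E'
from plan import *
p=inv(Q,load()[0])
rows([fx(p[0],-95,p[2])])
E
```

```text
t 2.9333 fix [   0.4 -149.1   57.7] [ 618.5 -223.5   57.7] F [-0.7  1.9  0.8] w 26.7 q [-0.36  0.68  1.64  0.    0.83  1.07]
[-5.41, 0.0, 0.0] [0.0, 0.0, -0.001]
```

Request:
carry_out --delta_pos '[[0,0,0],[0,0,0],[0,0,0]]' --rotation '[[0,0,0],[0,0,0],[0,0,0]]'

```text
t: 3.18
ee_pos: [618.5, -223.5, 57.7]
orientation: [-1.271, 1.107, -1.106]
ft_force: [0.5, 2.7, 0.6]
width: 26.5
```

```bash
python3 st.py; python3 - <<'E'
from plan import *
p=inv(Q,load()[0])
rows([fx(p[0],-95,p[2])])
E
```

```text
t 3.1833 fix [   0.4 -149.1   57.7] [ 618.5 -223.5   57.7] F [0.5 2.7 0.6] w 26.5 q [-0.36  0.68  1.64  0.    0.83  1.07]
[-5.41, 0.0, 0.0] [0.0, 0.0, -0.0]
```

Request:
carry_out --delta_pos '[[-0.6,0,0],[-1.4,0,0],[-2.2,0,0],[-3,0,0],[-3.8,0,0],[-4.6,0,0],[-5.1,0,0],[-5.4,0,0],[-5.4,0,0],[-5.4,0,0],[-5.4,0,0]]' --rotation '[[0,0,0],[0,0,0],[0,0,0],[0,0,0],[0,0,0],[0,0,0],[0,0,0],[0,0,0],[0,0,0],[0,0,0],[0,0,0]]'

```text
t: 4.1
ee_pos: [610.5, -169.5, 57.7]
orientation: [-1.272, 1.108, -1.105]
ft_force: [-3.6, 3.4, 0.7]
width: 26.8
```

```bash
python3 st.py; python3 - <<'E'
from h import *
for n,s,x,y,w,h in(("top",4,280,185,200,150),("scene",5,270,165,155,120)):
    a=ctrl.get_image(n)[:,:,::-1];cv2.imwrite(f"pics/{n}1.png",a)
    cv2.imwrite(f"pics/{n}1c.png",cv2.resize(a[y:y+h,x:x+w],None,fx=s,fy=s,interpolation=cv2.INTER_CUBIC))
E
```

```text
t 4.1 fix [ -0.  -94.6  57.7] [ 610.5 -169.5   57.7] F [-3.6  3.4  0.7] w 26.8 q [-0.29  0.65  1.69  0.    0.8   1.14]
```

View pics/top1c.png

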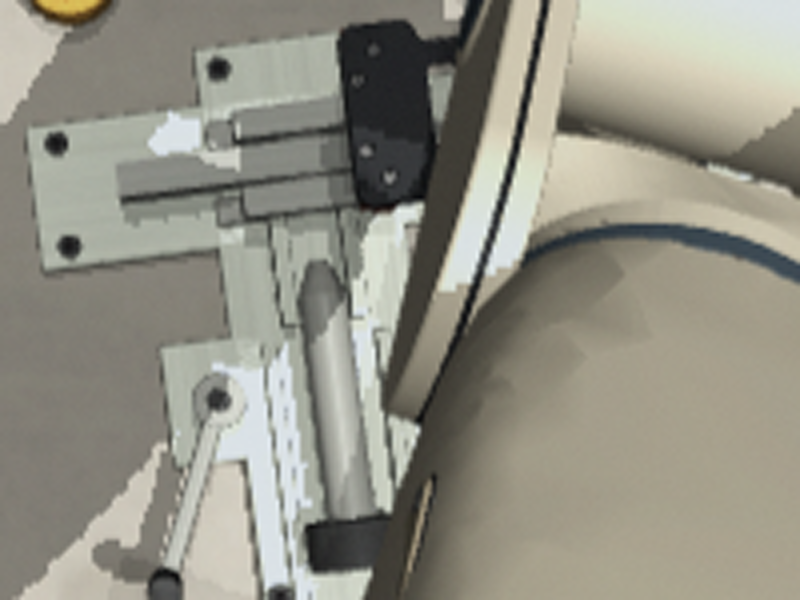

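View pics/scene1c.png

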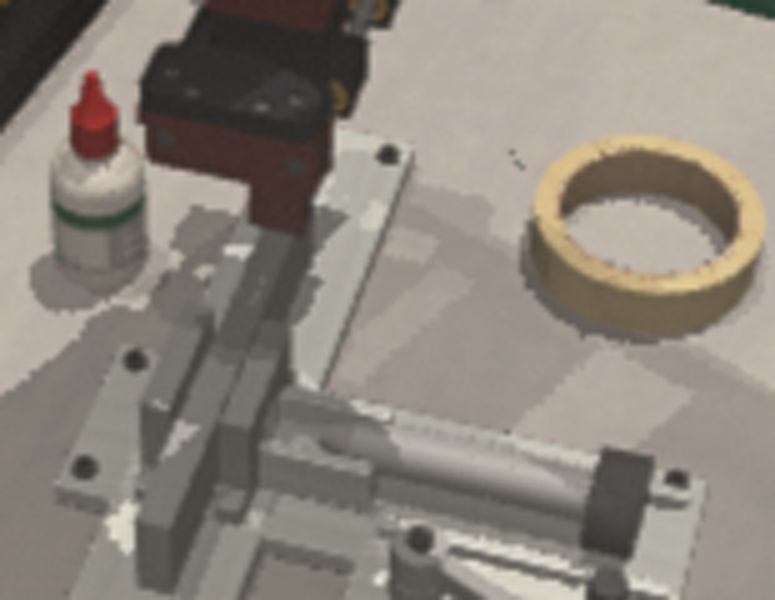

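```bash
python3 - <<'E'
from plan import *
for nm,s,x,y in(("top0",8,330,205),("top1",8,300,210)):
    a=cv2.imread(f"pics/{nm}.png")[y:y+40,x:x+50];cv2.imwrite(f"pics/{nm}e.png",cv2.resize(a,None,fx=12,fy=12,interpolation=cv2.INTER_CUBIC))
E
```

```text
(no output)
```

View pics/top0e.png

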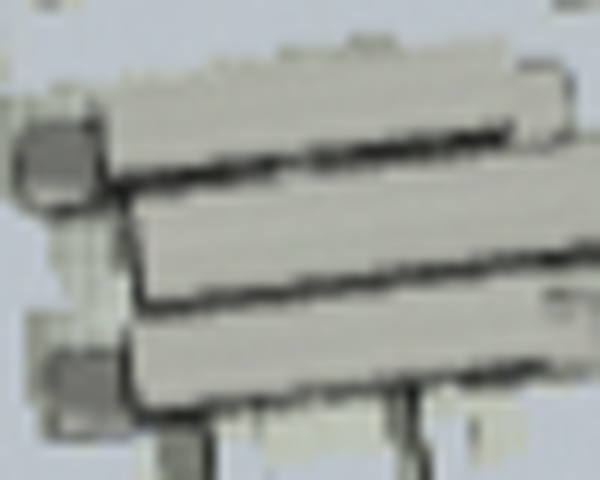

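View pics/top1e.png

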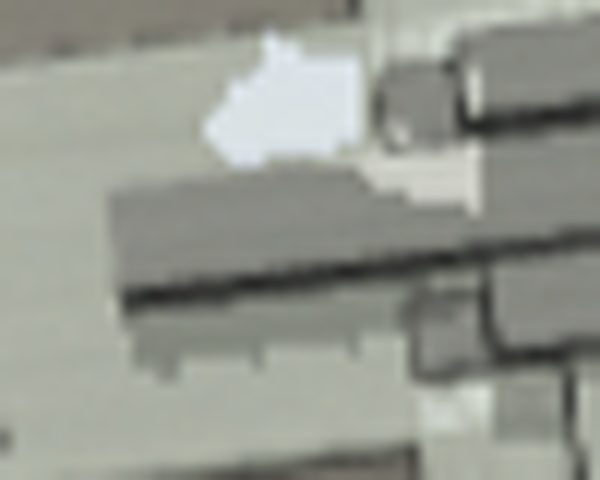

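```bash
python3 - <<'E'
from plan import *
c=lambda u,v,x,y:((u+.5)/12-.5+x,(v+.5)/12-.5+y)
a=inv(Q,back("top",*c(146,300,330,205),52));b=inv(Q,back("top",*c(121,300,300,210),52))
print(a,b,b-a)
for u,v in((105,182),(133,325),(510,135)): print(inv(Q,back("top",*c(u,v,330,205),58)))
E
```

```text
[-6.33609897 26.79958831 52.        ] [-8.33855056 79.62771736 52.        ] [-2.00245159 52.82812905  0.        ]
[ 9.68491083 30.60170984 58.        ]
[-10.00364645  29.15117549  58.        ]
[  9.60925594 -24.44838926  58.        ]
```

```bash
python3 - <<'E'
from plan import *
q=Q.copy();q[:2]=fw(Q,(0,1.8,0))[0][:2];np.save("q.npy",q)
E
python3 st.py
```

```text
t 4.2 fix [ -0.  -96.8  57.7] [ 610.6 -169.9   57.7] F [-3.8  3.7  1. ] w 27.1 q [-0.29  0.65  1.69  0.    0.8   1.14]
```

Request:
carry_out --delta_pos '[[-0.1,0,0],[-0.15,0,0],[-0.15,0,0],[-0.15,0,0]]' --rotation '[[0,0,0],[0,0,0],[0,0,0],[0,0,0]]'

```text
t: 4.53
ee_pos: [610.6, -169.7, 57.7]
orientation: [-1.272, 1.106, -1.107]
ft_force: [-4.7, -2.4, 0.2]
width: 26.7
```

Request:
carry_out --delta_pos '[[0,0,0],[0,0,0],[0,0,0],[0,0,0],[0,0,0],[0,0,0],[0,-2,0],[0,-5,0],[0,-8,0],[0,-10,0],[0,-10,0]]' --rotation '[[0,0,0],[0,0,0],[0,0,0],[0,0,0],[0,0,0],[0,0,0],[0,0,0],[0,0,0],[0,0,0],[0,0,0],[0,0,0]]' --hand 60

```text
t: 5.45
ee_pos: [613.9, -169.6, 162.8]
orientation: [-1.268, 1.099, -1.112]
ft_force: [0.9, -0.2, 0.0]
width: 67.0
```

```bash
python3 st.py;python3 - <<'E'
from plan import *
rows([fx(-70,0,150),fx(-200,0,150),fx(-200,0,26)])
E
```

```text
t 5.45 fix [  3.3 -97.  162.8] [ 613.9 -169.6  162.8] F [ 0.9 -0.2  0. ] w 67.0 q [-0.29  0.51  1.65  0.    0.98  1.14]
[-9.7, 1.19, -7.34] [-0.008, 0.0, 0.003]
[-9.71, 1.09, -20.34] [-0.008, 0.0, 0.003]
[-9.75, 13.49, -20.43] [-0.008, 0.0, 0.003]
```

Request:
carry_out --delta_pos '[[-4,1.2,-3.7],[-7,1.2,-7.3],[-9.7,1.2,-10.5],[-9.7,1.2,-14],[-9.7,1.2,-17],[-9.7,1.2,-20.4],[-9.7,1.2,-20.4],[-9.7,1.2,-20.4],[-9.7,1.2,-20.4],[-9.7,1.2,-20.4]]' --rotation '[[0,0,0],[0,0,0],[0,0,0],[0,0,0],[0,0,0],[0,0,0],[0,0,0],[0,0,0],[0,0,0],[0,0,0]]' --hand 255

```text
t: 6.28
ee_pos: [397.0, -101.3, 145.9]
orientation: [-1.271, 1.105, -1.107]
ft_force: [0.2, -0.3, 1.1]
width: 4.0
```

```bash
python3 st.py; python3 - <<'E'
from h import *
for n,s,x,y,w,h in(("top",4,280,185,200,150),("scene",5,270,165,155,120)):
    a=ctrl.get_image(n)[:,:,::-1];cv2.imwrite(f"pics/{n}2.png",a)
    cv2.imwrite(f"pics/{n}2c.png",cv2.resize(a[y:y+h,x:x+w],None,fx=s,fy=s,interpolation=cv2.INTER_CUBIC))
a=cv2.imread("pics/top2.png")[205:245,300:360];cv2.imwrite("pics/top2e.png",cv2.resize(a,None,fx=12,fy=12,interpolation=cv2.INTER_CUBIC))
E
```

```text
t 6.2833 fix [-202.     0.7  145.9] [ 397.  -101.3  145.9] F [ 0.2 -0.3  1.1] w 4.0 q [-0.28  0.23  2.15  0.    0.76  1.15]
```

View pics/top2c.png

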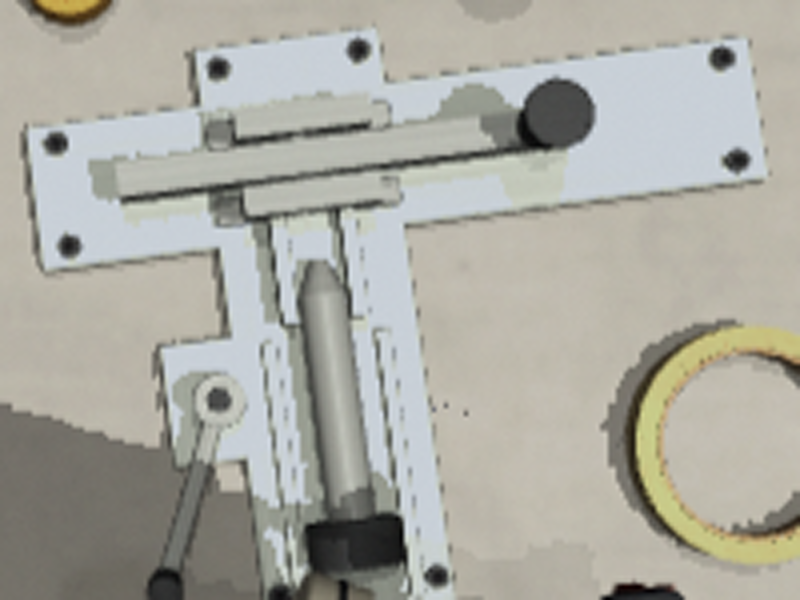

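View pics/top2e.png

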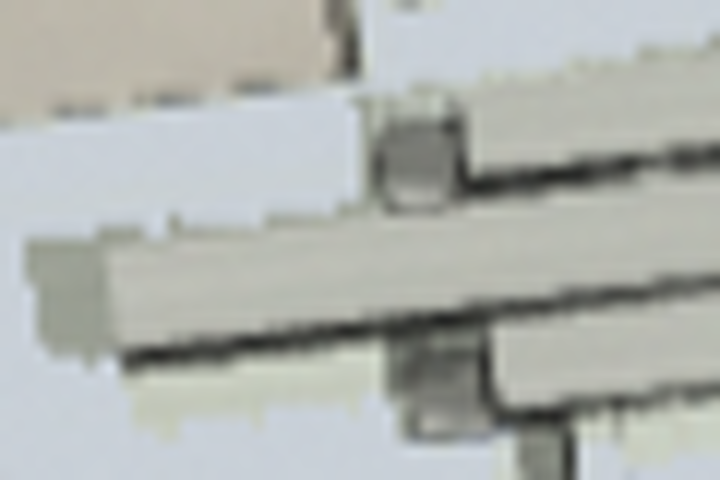

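View pics/scene2c.png

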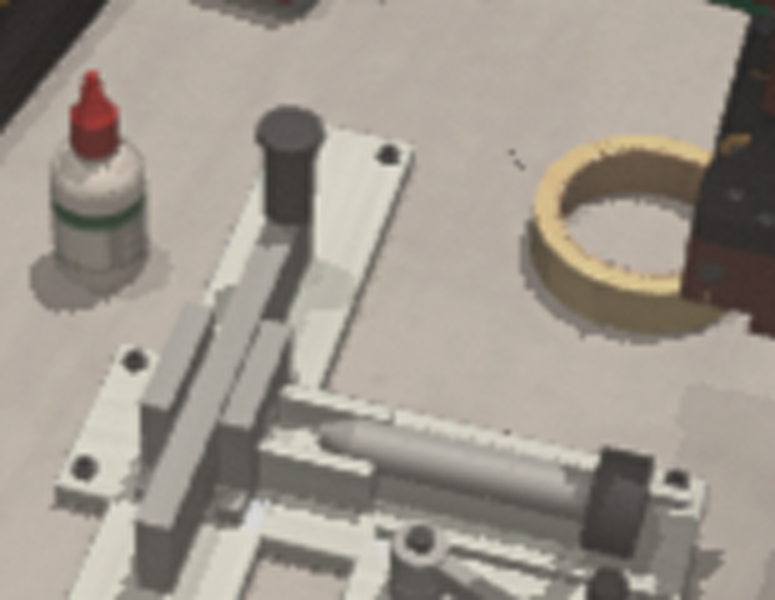

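```bash
python3 - <<'E'
from plan import *
c=lambda u,v,x,y,s:((u+.5)/s-.5+x,(v+.5)/s-.5+y)
print("knob top",inv(Q,back("top",*c(558,112,280,185,4),96)))
print("knob scene",inv(Q,back("scene",*c(290,128,270,165,5),96)))
print("end",inv(Q,back("top",*c(122,355,300,205,12),52)))
print("pin tip, mid top",inv(Q,back("top",*c(317,264,280,185,4),32)),inv(Q,back("top",*c(335,400,280,185,4),42)), "headfront", inv(Q,back("top",*c(354,523,280,185,4),52)))
print("ear cnrs scene",[inv(Q,back("scene",*c(u,v,270,165,5),58)).round(1) for u,v in((262,322),(222,424),(288,330),(142,400))])
E
```

```text
knob top [  2.0648916  -96.36822578  96.        ]
knob scene [ -2.1070749  -96.78849329  96.        ]
end [-7.67829203 77.61482583 52.        ]
pin tip, mid top [-42.73689986   0.2650283   32.        ] [-99.20127537   0.29404545  42.        ] headfront [-148.95727501   -0.6954145    52.        ]
ear cnrs scene [array([-13. , -26.7,  58. ]), array([-14.7,  28.2,  58. ]), array([-23.9, -25.7,  58. ]), array([17.8, 26.1, 58. ])]
```

```bash
python3 - <<'E'
from plan import *
rows([fx(-202,0,27),fx(-182,0,27),fx(-112,0,27)])
E
```

```text
[0.08, 11.87, 0.03] [-0.001, 0.001, 0.0]
[0.09, 11.88, 2.03] [-0.001, 0.001, 0.0]
[0.09, 11.88, 9.03] [-0.001, 0.001, 0.0]
```

Request:
carry_out --delta_pos '[[0.1,3.5,0],[0.1,7,0],[0.1,10,0],[0.1,11.9,0],[0.1,11.9,0],[0.1,11.9,0],[0.1,11.9,0.5],[0.1,11.9,1],[0.1,11.9,1.5],[0.1,11.9,2],[0.1,11.9,2.5],[0.1,11.9,3]]' --rotation '[[0,0,0],[0,0,0],[0,0,0],[0,0,0],[0,0,0],[0,0,0],[0,0,0],[0,0,0],[0,0,0],[0,0,0],[0,0,0],[0,0,0]]'

```text
t: 7.38
ee_pos: [425.5, -97.7, 27.3]
orientation: [-1.272, 1.106, -1.106]
ft_force: [-2.0, 1.0, 2.2]
width: 0.3
```

Request:
carry_out --delta_pos '[[0,0,0.5],[0,0,1],[0,0,1.5],[0,0,2],[0,0,2.5],[0,0,3]]' --rotation '[[0,0,0],[0,0,0],[0,0,0],[0,0,0],[0,0,0],[0,0,0]]'

```text
t: 7.88
ee_pos: [455.5, -93.6, 26.8]
orientation: [-1.272, 1.106, -1.106]
ft_force: [-2.0, 0.0, 2.6]
width: 0.7
```

```bash
python3 st.py
```

```text
t 7.8833 fix [-143.1    0.2   26.8] [455.5 -93.6  26.8] F [-2.   0.   2.6] w 0.7 q [-0.23  0.54  2.08 -0.    0.52  1.2 ]
```

Request:
carry_out --delta_pos '[[0,0,0.3],[0,0,0.6],[0,0,0.9],[0,0,1.2],[0,0,1.5],[0,0,1.8],[0,0,2.1],[0,0,2.4]]' --rotation '[[0,0,0],[0,0,0],[0,0,0],[0,0,0],[0,0,0],[0,0,0],[0,0,0],[0,0,0]]'

```text
t: 8.55
ee_pos: [479.2, -90.3, 26.8]
orientation: [-1.272, 1.106, -1.106]
ft_force: [-1.7, -1.0, 1.0]
width: 0.3
```

```bash
python3 st.py
```

```text
t 8.55 fix [-1.192e+02  1.000e-01  2.680e+01] [479.2 -90.3  26.8] F [-1.7 -1.   1. ] w 0.3 q [-0.21  0.56  2.03  0.    0.55  1.22]
```

Request:
carry_out --delta_pos '[[0,0,0.3],[0,0,0.6],[0,0,0.9],[0,0,1.2],[0,0,1.5],[0,0,1.8],[0,0,1.9],[0,0,2.0]]' --rotation '[[0,0,0],[0,0,0],[0,0,0],[0,0,0],[0,0,0],[0,0,0],[0,0,0],[0,0,0]]'

```text
t: 9.22
ee_pos: [498.8, -87.6, 26.8]
orientation: [-1.272, 1.106, -1.106]
ft_force: [-2.1, -0.8, 2.9]
width: 0.4
```

```bash
python3 st.py
```

```text
t 9.2167 fix [-99.4   0.2  26.8] [498.8 -87.6  26.8] F [-2.1 -0.8  2.9] w 0.4 q [-0.2   0.57  1.99  0.    0.58  1.23]
```

Small steps now until I feel the stop.

Request:
carry_out --delta_pos '[[0,0,0.1],[0,0,0.2],[0,0,0.3],[0,0,0.3]]' --rotation '[[0,0,0],[0,0,0],[0,0,0],[0,0,0]]'

```text
t: 9.55
ee_pos: [499.9, -87.3, 26.7]
orientation: [-1.274, 1.109, -1.104]
ft_force: [-6.6, -2.5, 5.8]
width: 0.6
```

Request:
carry_out --delta_pos '[[0,0,0.1],[0,0,0.1],[0,0,0.1]]' --rotation '[[0,0,0],[0,0,0],[0,0,0]]'

```text
t: 9.8
ee_pos: [499.9, -87.2, 26.6]
orientation: [-1.275, 1.11, -1.103]
ft_force: [-8.9, -4.1, 7.2]
width: 0.6
```

Request:
carry_out --delta_pos '[[0,0,0.2],[0,0,0.2],[0,0,-0.4],[0,0,-1.5],[0,-2,-3],[0,-6,-3],[0,-9,-3],[0,-9,-3]]' --rotation '[[0,0,0],[0,0,0],[0,0,0],[0,0,0],[0,0,0],[0,0,0],[0,0,0],[0,0,0]]'

```text
t: 10.47
ee_pos: [476.2, -92.0, 121.7]
orientation: [-1.266, 1.098, -1.113]
ft_force: [2.2, -0.5, 0.4]
width: 0.5
```

```bash
python3 st.py; python3 - <<'E'
from h import *
for n,s,x,y,w,h in(("top",4,280,185,200,150),("scene",5,270,165,155,120)):
    a=ctrl.get_image(n)[:,:,::-1];cv2.imwrite(f"pics/{n}3.png",a)
    cv2.imwrite(f"pics/{n}3c.png",cv2.resize(a[y:y+h,x:x+w],None,fx=s,fy=s,interpolation=cv2.INTER_CUBIC))
E
```

```text
t 10.4667 fix [-122.4   -1.1  121.7] [476.2 -92.  121.7] F [ 2.2 -0.5  0.4] w 0.5 q [-0.22  0.37  2.01  0.    0.75  1.22]
```

View pics/top3c.png

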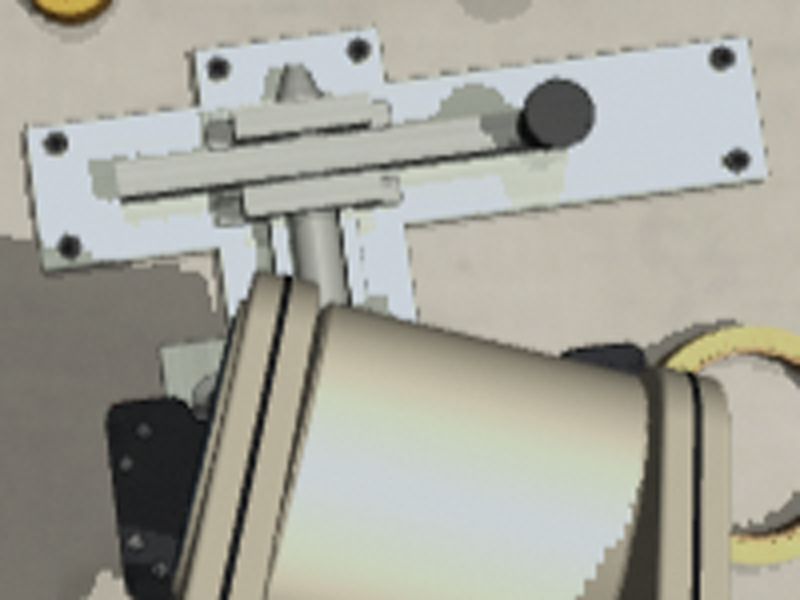

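View pics/scene3c.png

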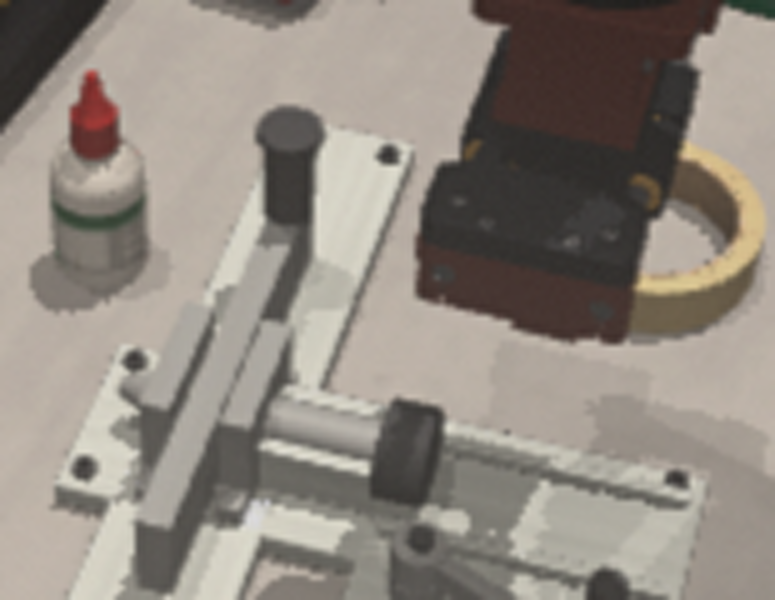

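```bash
cat >> plan.py <<'E'
def kp(th,gap=20.5,z=52,r=77):
    return fx(-94-r*np.sin(th)-gap*np.cos(th),48-r*np.cos(th)+gap*np.sin(th),z,-th)
E
python3 - <<'E'
from plan import *
c=lambda u,v,x,y,s:((u+.5)/s-.5+x,(v+.5)/s-.5+y)
print("tip",inv(Q,back("top",*c(292,65,280,185,4),34)))
rows([kp(1.97,36,120),kp(1.97,36,52)])
E
```

```text
tip [40.60192812  0.65345229 34.        ]
[-11.13, -0.22, -2.64] [-0.004, 0.399, 0.001]
[-11.14, 6.58, -2.67] [-0.004, 0.399, 0.001]
```

Request:
carry_out --delta_pos '[[-4,-0.2,-1],[-8,-0.2,-2],[-11.1,-0.2,-2.6],[-11.1,-0.2,-2.6],[-11.1,-0.2,-2.6],[-11.1,3,-2.6],[-11.1,6.6,-2.6],[-11.1,6.6,-2.6],[-11.1,6.6,-2.6],[-11.1,6.6,-2.6]]' --rotation '[[0,0.1,0],[0,0.2,0],[0,0.3,0],[0,0.4,0],[0,0.4,0],[0,0.4,0],[0,0.4,0],[0,0.4,0],[0,0.4,0],[0,0.4,0]]'

```text
t: 11.4
ee_pos: [432.0, 14.7, 51.3]
orientation: [-1.075, 1.399, -1.398]
ft_force: [1.1, -0.4, 0.4]
width: 0.4
```

```bash
python3 st.py; python3 - <<'E'
from plan import *
rows([kp(1.97,30),kp(1.97,25)]+[kp(t) for t in(1.95,1.87,1.79,1.71,1.63,1.54,1.45,1.36,1.27,1.18)])
E
```

```text
t 11.4 fix [-151.4  110.7   51.3] [432.   14.7  51.3] F [ 1.1 -0.4  0.4] w 0.4 q [ 0.01  0.46  2.14 -0.    0.54  1.84]
[0.54, -0.07, 0.03] [0.0, -0.0, 0.0]
[1.04, -0.07, 0.03] [0.0, -0.0, 0.0]
[1.65, -0.07, -0.01] [0.0, -0.02, 0.0]
[2.27, -0.07, -0.14] [0.0, -0.1, 0.0]
[2.91, -0.07, -0.22] [0.0, -0.18, 0.0]
[3.54, -0.07, -0.24] [0.0, -0.26, 0.0]
[4.18, -0.07, -0.22] [0.0, -0.34, 0.0]
[4.89, -0.07, -0.13] [0.0, -0.43, 0.0]
[5.59, -0.07, 0.03] [0.0, -0.52, 0.0]
[6.27, -0.07, 0.24] [0.0, -0.61, -0.0]
[6.94, -0.07, 0.52] [0.0, -0.7, -0.0]
[7.57, -0.07, 0.85] [0.0, -0.79, -0.0]
```

Request:
carry_out --delta_pos '[[0.54,0,0],[1.04,0,0],[1.65,0,0],[2.27,0,-0.14],[2.91,0,-0.22],[3.54,0,-0.24],[4.18,0,-0.22],[4.89,0,-0.13],[5.59,0,0.03],[6.27,0,0.24],[6.94,0,0.52],[7.57,0,0.85]]' --rotation '[[0,0,0],[0,0,0],[0,-0.02,0],[0,-0.1,0],[0,-0.18,0],[0,-0.26,0],[0,-0.34,0],[0,-0.43,0],[0,-0.52,0],[0,-0.61,0],[0,-0.7,0],[0,-0.79,0]]'

```text
t: 12.4
ee_pos: [421.1, -61.1, 52.5]
orientation: [-1.414, 0.806, -0.81]
ft_force: [-0.5, 0.9, 0.2]
width: 0.7
```

```bash
python3 st.py; python3 - <<'E'
from plan import *
rows([kp(t) for t in(1.1,1.02,.93,.84,.75,.66,.57,.48,.39,.3,.21,.14)])
from h import *
for n,s,x,y,w,h in(("top",4,260,185,200,150),("scene",5,300,205,155,120)):
    a=ctrl.get_image(n)[:,:,::-1]
    cv2.imwrite(f"pics/{n}4c.png",cv2.resize(a[y:y+h,x:x+w],None,fx=s,fy=s,interpolation=cv2.INTER_CUBIC))
E
```

```text
t 12.4 fix [-172.7   37.1   52.5] [421.1 -61.1  52.5] F [-0.5  0.9  0.2] w 0.7 q [-0.17  0.45  2.16  0.    0.53  0.87]
[0.56, 0.05, -0.15] [-0.002, -0.076, 0.002]
[1.19, 0.05, -0.25] [-0.002, -0.156, 0.002]
[1.91, 0.05, -0.29] [-0.002, -0.246, 0.002]
[2.62, 0.05, -0.27] [-0.002, -0.336, 0.002]
[3.34, 0.05, -0.18] [-0.002, -0.426, 0.002]
[4.04, 0.05, -0.03] [-0.002, -0.516, 0.002]
[4.72, 0.06, 0.18] [-0.002, -0.606, 0.003]
[5.39, 0.06, 0.46] [-0.002, -0.696, 0.003]
[6.02, 0.06, 0.79] [-0.002, -0.786, 0.003]
[6.62, 0.06, 1.18] [-0.001, -0.876, 0.003]
[7.19, 0.06, 1.62] [-0.001, -0.966, 0.003]
[7.6, 0.07, 1.99] [-0.001, -1.036, 0.003]
```

View pics/scene4c.png

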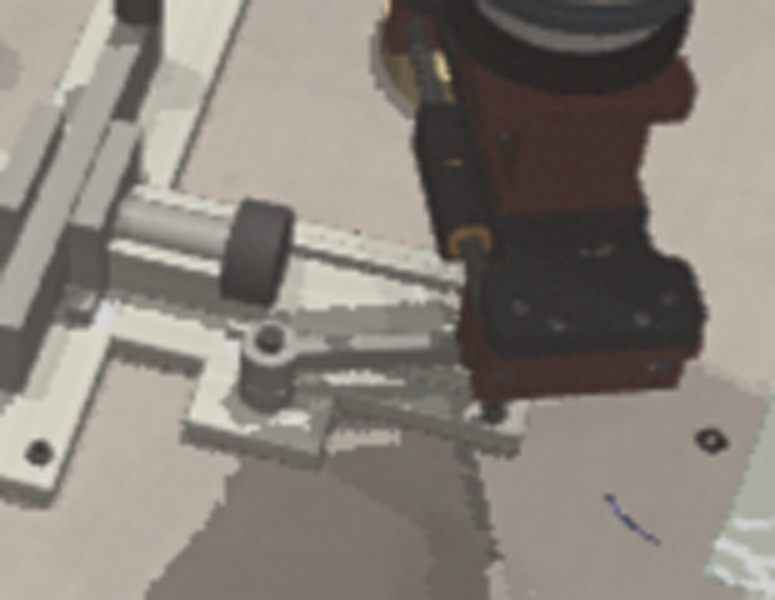

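The keeper is following, with its bar now running right from the pivot at (270,340) and the tab behind the gripper. I'll continue the arc.

Request:
carry_out --delta_pos '[[0.56,0,-0.15],[1.19,0,-0.25],[1.91,0,-0.29],[2.62,0,-0.27],[3.34,0,-0.18],[4.04,0,-0.03],[4.72,0,0.18],[5.39,0,0.46],[6.02,0,0.79],[6.62,0,1.18],[7.19,0,1.62],[7.6,0,1.99]]' --rotation '[[0,-0.076,0],[0,-0.156,0],[0,-0.246,0],[0,-0.336,0],[0,-0.426,0],[0,-0.516,0],[0,-0.606,0],[0,-0.696,0],[0,-0.786,0],[0,-0.876,0],[0,-0.966,0],[0,-1.036,0]]'

```text
t: 13.5
ee_pos: [476.4, -116.1, 51.9]
orientation: [-1.571, 0.003, -0.005]
ft_force: [-0.4, 0.1, -0.2]
width: 0.8
```

```bash
python3 st.py; python3 - <<'E'
from plan import *
rows([kp(t) for t in(.08,.02,-.04)])
from h import *
for n,s,x,y,w,h in(("top",4,280,185,200,150),("scene",5,270,165,155,120)):
    a=ctrl.get_image(n)[:,:,::-1]
    cv2.imwrite(f"pics/{n}5c.png",cv2.resize(a[y:y+h,x:x+w],None,fx=s,fy=s,interpolation=cv2.INTER_CUBIC))
E
```

```text
t 13.5 fix [-125.5  -25.    51.9] [ 476.4 -116.1   51.9] F [-0.4  0.1 -0.2] w 0.8 q [-0.26  0.51  2.02 -0.    0.61 -0.26]
[0.52, -0.01, -0.14] [0.0, -0.063, 0.001]
[0.99, -0.01, -0.22] [0.001, -0.123, 0.001]
[1.46, -0.01, -0.27] [0.001, -0.183, 0.001]
```

View pics/scene5c.png

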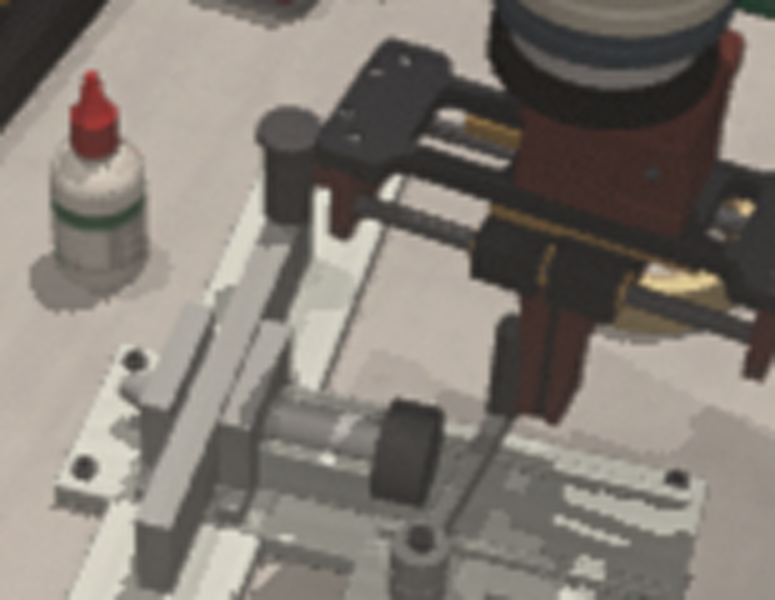

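Request:
carry_out --delta_pos '[[0.3,0,-0.1],[0.6,0,-0.15],[0.9,0,-0.2],[1.2,0,-0.25],[1.4,0,-0.27],[1.4,0,-0.27]]' --rotation '[[0,-0.04,0],[0,-0.08,0],[0,-0.12,0],[0,-0.14,0],[0,-0.14,0],[0,-0.14,0]]'

```text
t: 14.1
ee_pos: [490.2, -118.5, 51.2]
orientation: [-1.568, -0.104, 0.103]
ft_force: [-0.8, 0.7, 0.4]
width: 0.1
```

```bash
python3 st.py; python3 - <<'E'
from h import *
for n,s,x,y,w,h in(("top",4,280,185,200,150),("scene",5,270,165,155,120)):
    a=ctrl.get_image(n)[:,:,::-1]
    cv2.imwrite(f"pics/{n}6c.png",cv2.resize(a[y:y+h,x:x+w],None,fx=s,fy=s,interpolation=cv2.INTER_CUBIC))
E
```

```text
t 14.1 fix [-112.1  -29.3   51.2] [ 490.2 -118.5   51.2] F [-0.8  0.7  0.4] w 0.1 q [-0.26  0.53  1.99  0.    0.62 -0.39]
```

View pics/scene6c.png

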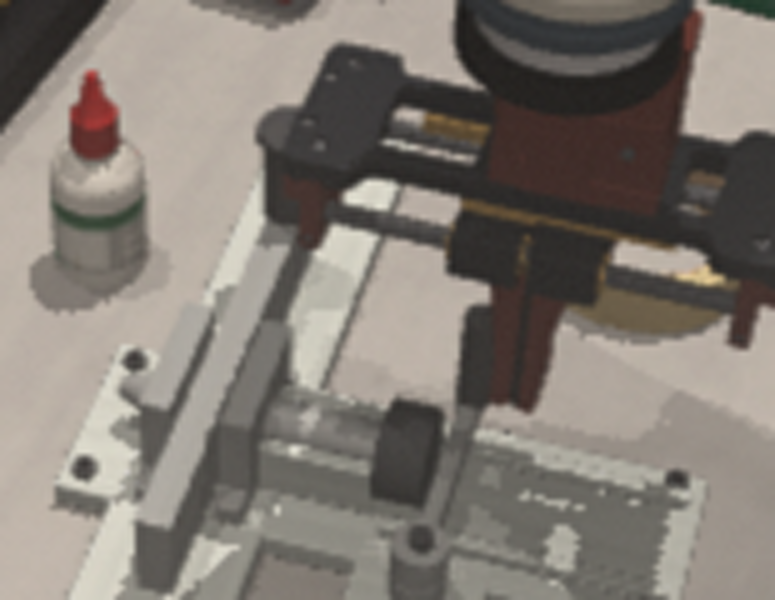

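Request:
carry_out --delta_pos '[[0.15,0,0],[0.3,0,0],[0.45,0,0],[0.6,0,0],[0.6,0,0]]' --rotation '[[0,0,0],[0,0,0],[0,0,0],[0,0,0],[0,0,0]]'

```text
t: 14.62
ee_pos: [491.9, -118.1, 50.5]
orientation: [-1.567, -0.099, 0.111]
ft_force: [-13.7, -7.7, 11.6]
width: 0.3
```

```bash
python3 st.py
```

```text
t 14.6167 fix [-110.4  -29.1   50.5] [ 491.9 -118.1   50.5] F [-13.7  -7.7  11.6] w 0.3 q [-0.26  0.53  1.98 -0.    0.64 -0.39]
```

Stop felt, with force up to about 14 N after only 1.7 mm of travel. I'll hold briefly, retreat and check.

Request:
carry_out --delta_pos '[[0,0,0],[0,0,0],[-0.8,0,0],[-2.5,0,0],[-4,-3,0],[-4,-7,0],[-7,-11,0],[-10,-15,0],[-12,-17,0],[-12,-17,0]]' --rotation '[[0,0,0],[0,0,0],[0,0,0],[0,0,0],[0,0,0],[0,0,0],[0,0,0],[0,0,0],[0,0,0],[0,0,0]]'

```text
t: 15.45
ee_pos: [375.6, -134.3, 225.2]
orientation: [-1.571, -0.109, 0.1]
ft_force: [0.2, 0.2, 0.7]
width: 0.5
```

```bash
python3 st.py; python3 - <<'E'
from h import *
for n,s,x,y,w,h in(("top",4,280,185,200,150),("scene",5,270,165,155,120)):
    a=ctrl.get_image(n)[:,:,::-1]
    cv2.imwrite(f"pics/{n}7c.png",cv2.resize(a[y:y+h,x:x+w],None,fx=s,fy=s,interpolation=cv2.INTER_CUBIC))
E
```

```text
t 15.45 fix [-227.8  -29.1  225.2] [ 375.6 -134.3  225.2] F [0.2 0.2 0.7] w 0.5 q [-0.37  0.07  2.1  -0.    0.96 -0.51]
```

View pics/scene7c.png

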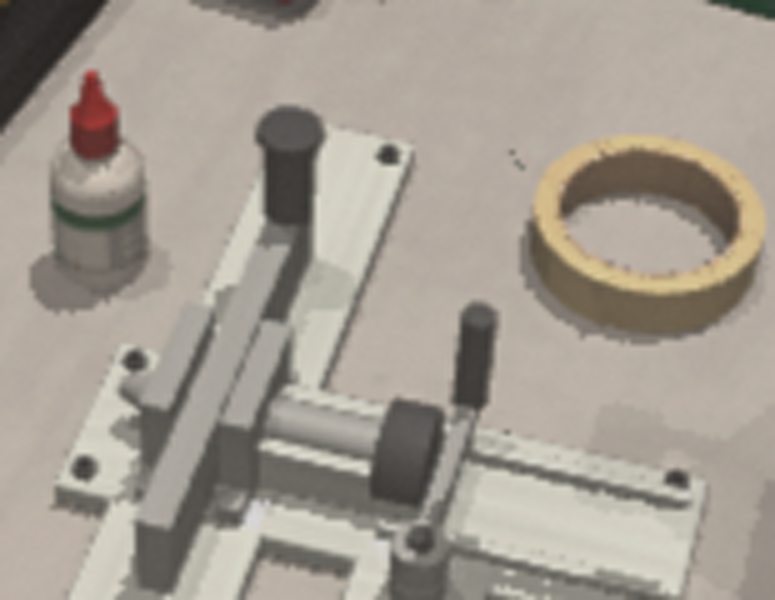

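View pics/top7c.png

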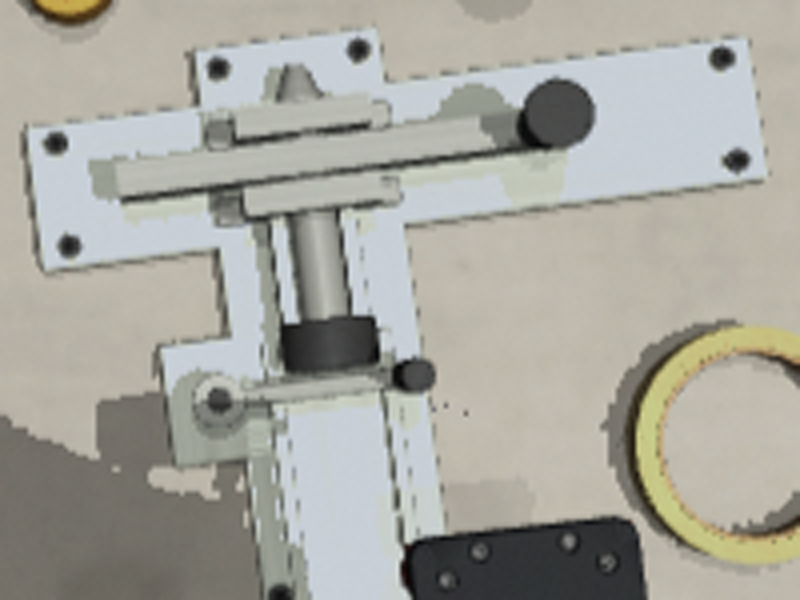

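```bash
python3 - <<'E'
from plan import *
c=lambda u,v,x,y,s:((u+.5)/s-.5+x,(v+.5)/s-.5+y)
pv=inv(Q,back("top",*c(218,399,280,185,4),44))
for T in(inv(Q,back("top",*c(414,375,280,185,4),85)),inv(Q,back("scene",*c(478,315,270,165,5),85))):
    print(T,"th",np.arctan2(-(T[0]-pv[0]),-(T[1]-pv[1])),np.arctan2(-(T[0]+94),-(T[1]-48)))
print(pv,"head front",inv(Q,back("top",*c(331,322,280,185,4),52)),"tip",inv(Q,back("top",*c(292,65,280,185,4),34)))
E
```

```text
[-92.83001807 -29.01031886  85.        ] th -0.005664952546775602 -0.015191365790153446
[-96.23147718 -30.6584595   85.        ] th 0.03786709440119779 0.028361588165636643
[-93.26435773  47.66022767  44.        ] head front [-67.70430555  -1.34690308  52.        ] tip [40.60192812  0.65345229 34.        ]
```

```bash
python3 -c "
from workcell import ctrl
print(ctrl.close_job())"
```

```text
the job is handed in; nothing more can be done
None
```

I lined the draw bar up by its knob, pushed the lock pin home and swung the keeper shut behind its head. I then backed the arm clear and handed the job in at about 15.6 s, well under the 54 s limit.

**Last checks, from the camera pictures:**
- **Pin:** the tip is at fixture x ≈ 40.6 mm and y ≈ 0.7 mm. The head's front is at x ≈ -67.7 mm, which is home. The pin met a firm stop there.
- **Keeper:** about -0.01 rad in the top view and +0.03 rad in the scene view, so it is shut. The push ended in a firm stop at about 17 N.
- **Draw bar:** its hole measured about 1.5 mm short of the clevis centre. It is inside the 4 mm limit, and the pin passed through both ears and the bar with only about 2 N of push.
- **Loose items:** the glue bottle and masking tape look unmoved. The brass weight is only partly in the last enlarged pictures, but the arm never went near it.

**What disagreed:**
- **Fixture position:** my first fit was about 2 mm off in y against the ears and the pin line, so I corrected it.
- **Bar nudge:** a 1.5 mm correction of the bar by its knob barely moved it. I left it there because the pin's taper and clearance covered the error.
- **Knob width:** the gripper read about 26.7 mm on the knob instead of 22 mm. It was probably gripping the edge of the 28 mm cap, and it had no effect on the result.

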